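# Close up the fittings cabinet on the pneumatics bench

### The arm

A 6-joint arm with a two-finger parallel gripper is mounted at the origin on the work surface. World frame = base frame: x ahead of the robot, y to its left, z up, the work surface at z = 0. Lengths are in m, angles in rad, forces in N, time in s.
With the tool pointing down it reaches from about 0.35 to 0.925 m from the base axis. Payload 6.4 kg.
Tool frame: the origin (TCP) lies on the centre line of the jaws, within the pads' length; the fingertips stand 11 mm ahead of it and the grasp point (between the pads) lies 8 mm behind it; z points along the fingers, y is the direction in which the jaws open and shut (so a half turn about z gives the same grasp; the last joint's range is limited). The gripper opens to 85 mm and grips with 20 to 120 N. Pads are 22 mm wide; open, the fingers measure 114 mm over their backs; the gripper's body (76 mm by 85 mm) begins 54 mm behind the grasp point. The pads swing forward as they close: fully open they stand 13 mm farther back than shut.
Start: joints at [1.021, 0.245, 1.558, -0, 1.339, -0.174], TCP at [0.239, 0.605, 0.242] pointing down, gripper open.
Joint ranges: [-3.13, 3.13], [-1.02, 2.26], [0.13, 2.54], [-0.95, 4.09], [0.21, 2.88], [-2.74, 2.74]. Speed limits (rad/s): [2.57, 2.57, 3.14, 3.14, 3.14, 3.14].

### API

Orientations are given as a unit quaternion [w, x, y, z].
In Python, from rig import status, eyes, bot gives the robot as it stands. The module is installed in compiled form; this text tells all that it offers.
- The arm moves only by the shell command python3 -m inch 'ROWS' [FORCE]. ROWS is JSON, one flat list of numbers, 5 for each row, row after row: the shift along the world's x, y, z in m, then the turn about the world's z in degrees, then the gripper command: -1 is fully open, 1 is shut, values between are in proportion. A call has 1 to 12 rows; each row shifts and turns the commanded pose from where the row before left it; what a row does not reach is not made up. A row lasts 1/12 s, in which the tool goes at most 41.7 mm and 7.16 degrees, less where a joint would pass 70% of its speed; a pose out of reach is approached as far as the arm can. A call is refused whole if a number of a shift passes 0.0417 or a number of a turn 7.16, either way. A call with a gripper value outside its range is refused whole. The fingers move at their own pace and stop on an object; FORCE is the grip in N (left out, the last holds). Time passes only in rows, so rows that do not move let the fingers close. It gives the time, the measured TCP pose, the force and the opening at its end, in the units of the state.
- status.read_state(): the state, without advancing time (a new reading comes with each control period).
- eyes.grab_frame(name): name is "side" or "top" or "wrist"; returns (picture, depth): 480x640x3 uint8, red, green, blue; 480x640 float32, m along the optical axis (not along the pixel's ray), 0 where there is no reading.
- eyes.get_calibration(name): a dict with "fx", "fy", "cx", "cy" (pixels), "D" ([k1, k2, p1, p2, k3] as OpenCV has them; the pictures are not rectified), "cam_to_world" (4x4, takes a point from camera to world coordinates); the wrist camera has in their place "T_tool_cam" (4x4, takes a point from camera to tool coordinates, whose origin is the TCP and whose axes are the flange's). Camera axes: x right, y up, looking along -z (the intrinsics and any distortion apply to the point x, -y, -z); pixel columns grow to the right and rows downward; lengths in m; the calibration is good to about 2 mm. A picture is of the moment at which its call begins: read the wrist's pose just before it. get_calibration takes no time and is no camera call.
- bot.finish_job(): hands the job in, once; it reports no verdict.
The state is a dict: "time": time; "qpos": joint angles; "joint_vel": joint speeds; "joint_torque": joint torques, N m; "position": TCP position; "tcp_rot": TCP orientation; "wrist_force": force on the tool from outside, world axes, zero at the start; "ft_torque": the same for the moment, N m; "width": finger opening in m.
Only numpy, scipy, OpenCV 4.12 (cv2) and the standard library are available. Lean on these libraries where they do the work, as an engineer would, in place of code of your own. Each camera call takes 0.05 s, during which the arm holds its last target.

### The job

The small fittings cabinet on the bench has been left open. With the fingertips, push both of its drawers fully home, and only then push its door fully shut over them. Leave everything standing on and around the cabinet where it is.

Things in the scene. Friction and masses are not known exactly. Their poses are not given: they have to be found in the camera images.
- cabinet: low grey sheet-steel fittings cabinet, fixed to the bench, 170 mm deep (its x) x 210 mm wide (its y) x 85 mm high. Origin: centre of its underside, on the bench. Its x axis points from its front to its back, so the drawers slide in along +x and the front plane lies at x = -85 mm; y to its left as seen from the robot.
- drawer_left (a joint): how far the left (+y) drawer stands out of the cabinet, m: 0 fully home (its front flush with the cabinet's front, against a stop), positive when pulled out. Slides stiffly (about 1 N) and stays where it is left.
- drawer_left_front (a point): centre of the outer face of the left drawer's flat front, a green panel 90 mm wide and 62 mm high without handle (12 to 74 mm above the bench); it moves with the drawer, axes as the cabinet's. When home it is 85 mm in front of the cabinet's centre and 50.5 mm to its left.
- drawer_right (a joint): how far the right (-y) drawer stands out, m: as for the left drawer.
- drawer_right_front (a point): centre of the outer face of the right drawer's front, same shape as the left one; when home 50.5 mm to the right of the cabinet's centre line.
- door (a joint): angle of the cabinet's door, rad: 0 shut flat over the drawers, growing as it swings out to the left; about 1.57 points straight out of the front, more lies swung back to the left. Turns easily (0.03 N m friction), has no spring or latch and stays where it is left.
- door_hinge (a point): middle of the door's upright hinge line, at the left edge of the cabinet's front, on the door's inner face, 42 mm above the bench. The door is a flat grey panel 208 mm wide, 10 mm thick and 81 mm high (2 to 83 mm above the bench), no handle, one door for both drawers; the point's axes turn with it: -y runs from the hinge along the panel, -x is the outward normal of its outer face.
- door_free_edge (a point): middle of the door's free edge, on its outer face (208 mm from the hinge line along the panel, 10 mm out from the inner face), 42 mm above the bench; axes as door_hinge.
- gauge: bystander: round pressure gauge lying face up on the cabinet's top, 48 mm across, 23 mm high, short stem; origin under its centre.
- silencer: bystander: brass exhaust silencer standing on the cabinet's top, 22 mm across, 42 mm high; origin under its centre.
- valve: bystander: solenoid valve standing on the bench in front and to the right of the drawers, 45 x 30 mm, 65 mm high; origin under its centre.
- bowl: bystander: filter bowl, clear with a metal cap, standing on the bench to the right of the cabinet, 56 mm across, 80 mm high; origin under its centre.
- actuator: bystander: pneumatic cylinder lying on the bench to the left of the cabinet, body 134 x 34 mm, 32 mm high, its rod 40 mm longer at one end; origin under the body's centre.
- screwdriver: bystander: screwdriver lying on the bench at the right, 170 mm long.
- cup: bystander: grey plastic cup on the bench at the far left, 72 mm across, 85 mm high; origin under its centre.

How it is judged:
On the way, in this order (a step that is already met when the one before it is completed fails the run):
1. both drawers are fully home, within 5 mm of the stop (value of joint each of drawer_left, drawer_right below 0.005 m), for 0.2 s.
2. the door is shut over them, within 0.04 rad (value of joint door below 0.04 rad), for 0.2 s.
At the end, for the whole second after the job is handed in: Both drawers within 5 mm of their stops and the door within 0.04 rad (8 mm at its free edge) of shut, at rest (all of step 1 and value of joint door between -0.02 and 0.04 rad and velocity of joint door between -0.05 and 0.05 rad/s); the robot touches nothing.
It fails at once if the door is swung over the front (below 1.2 rad) while a drawer still stands out more than 15 mm (value of joint door below 1.2 rad and value of joint any of drawer_left, drawer_right above 0.015 m).
It fails at once if a bystander is shifted, lifted or carried by more than 25 mm (distance of any of gauge, silencer, valve, bowl, actuator, screwdriver, cup from where it was at the start of the episode above 0.025 m).
It fails at once if a standing bystander is knocked over (angle between any of gauge, silencer, valve, bowl, actuator, cup's own z axis and vertical above 0.5 rad).
It also fails if it takes over 61 s, if anything falls off the work surface, if the arm or the gripper's body presses on something with over 40 N, if the wrist force passes 120 N, or if a joint passes its speed limit or range.

## Working session

There is one attempt and no reset: what is moved stays moved. The work goes in short steps, Python scripts to look and compute and a shell command to move; the robot and the scene stay as the last step left them, time stands still between calls to the robot, and variables do not carry over. Pictures are saved under pics/ and viewed, and the job is handed in when it is done.

```bash
mkdir -p pics; python3 - <<'E'
from rig import status, eyes
import cv2, numpy as np
s=status.read_state(); print({k:np.round(v,3).tolist() for k,v in s.items()})
for n in ["top","side"]:
    im,d=eyes.grab_frame(n); cv2.imwrite(f"pics/{n}0.png",im[:,:,::-1]); np.savez(f"{n}0.npz",im=im,d=d)
    c=eyes.get_calibration(n); print(n,c)
E
```

```text
{'time': 0.0, 'qpos': [1.021, 0.246, 1.559, 0.0, 1.339, -0.174], 'joint_vel': [0.0, 0.001, 0.001, 0.004, 0.001, -0.0], 'joint_torque': [-0.001, -42.952, -32.612, -0.0, 0.006, 0.0], 'position': [0.238, 0.604, 0.241], 'tcp_rot': [-0.0, 0.187, 0.982, -0.001], 'wrist_force': [0.407, 0.284, -0.197], 'ft_torque': [-0.009, 0.04, -0.005], 'width': 0.086}
top {'fx': 618.079962230284, 'fy': 618.079962230284, 'cx': 323.7026095440479, 'cy': 238.78056086170758, 'D': array([-0.21967868,  0.        ,  0.        ,  0.        ,  0.        ]), 'cam_to_world': array([[ 0.02365028,  0.991415  , -0.12859616,  0.39003996],
       [-0.99954352,  0.02586854,  0.01560681,  0.02641586],
       [ 0.01879942,  0.12816835,  0.99157423,  1.56310119],
       [ 0.        ,  0.        ,  0.        ,  1.        ]])}
side {'fx': 600.3738282565191, 'fy': 600.3738282565191, 'cx': 335.01898201138044, 'cy': 238.16482970692073, 'D': array([0.00015123, 0.        , 0.        , 0.        , 0.        ]), 'cam_to_world': array([[ 0.74809272,  0.43538857, -0.50079345, -0.13376189],
       [-0.66356352,  0.4980641 , -0.55822541, -0.75602457],
       [ 0.00638228,  0.74991262,  0.6615061 ,  1.0050741 ],
       [ 0.        ,  0.        ,  0.        ,  1.        ]])}
```

View pics/top0.png

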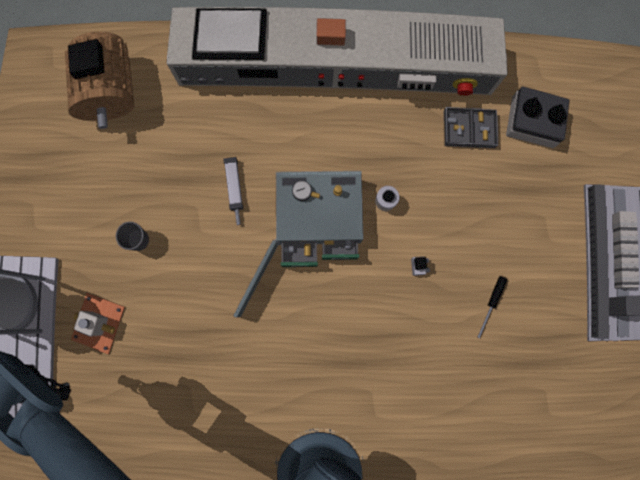

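View pics/side0.png

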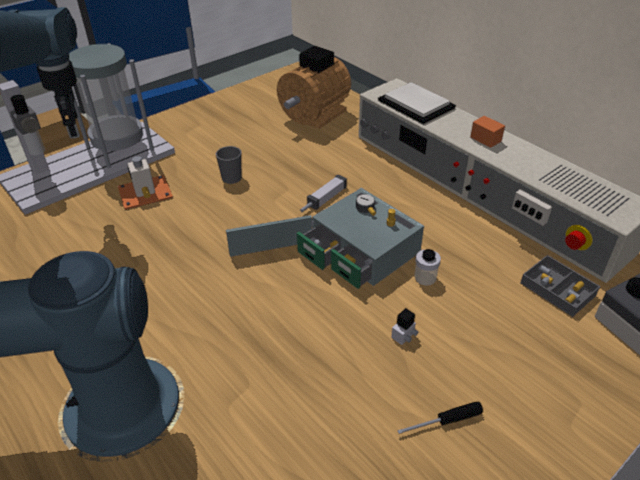

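The top view shows the cabinet around (320,208), two green drawer fronts at about (300,265) and (340,258), and the door from (277,240) to (238,315). The valve is at (420,266), the bowl at (388,198), the actuator at (234,185) and the cup at (132,236). Next I'll crop in and measure.

```bash
cat > h.py <<'E'
import numpy as np, cv2
from rig import eyes
def ray(n,u,v):
    c=eyes.get_calibration(n); K=np.array([[c['fx'],0,c['cx']],[0,c['fy'],c['cy']],[0,0,1]])
    p=cv2.undistortPoints(np.array([[[u,v]]],float),K,np.array(c['D'],float))[0,0]
    T=c['cam_to_world']; return T[:3,3],T[:3,:3]@np.array([p[0],-p[1],-1.])
def onz(n,u,v,z):
    o,r=ray(n,u,v); return o+r*(z-o[2])/r[2]
def dep(n,u,v,d):
    o,r=ray(n,u,v); return o+r*d
E
python3 - <<'E'
from h import *
im=np.load('top0.npz')['im']; 
c=cv2.resize(im[150:330,220:440],None,fx=3.6,fy=3.3333,interpolation=cv2.INTER_CUBIC)[:600,:792]
cv2.imwrite('pics/topc.png',c[:,:,::-1])
im=np.load('side0.npz')['im']; 
c=cv2.resize(im[150:350,215:455],None,fx=3,fy=3,interpolation=cv2.INTER_CUBIC)
cv2.imwrite('pics/sidec.png',c[:,:,::-1])
E
```

```text
(no output)
```

View pics/topc.png

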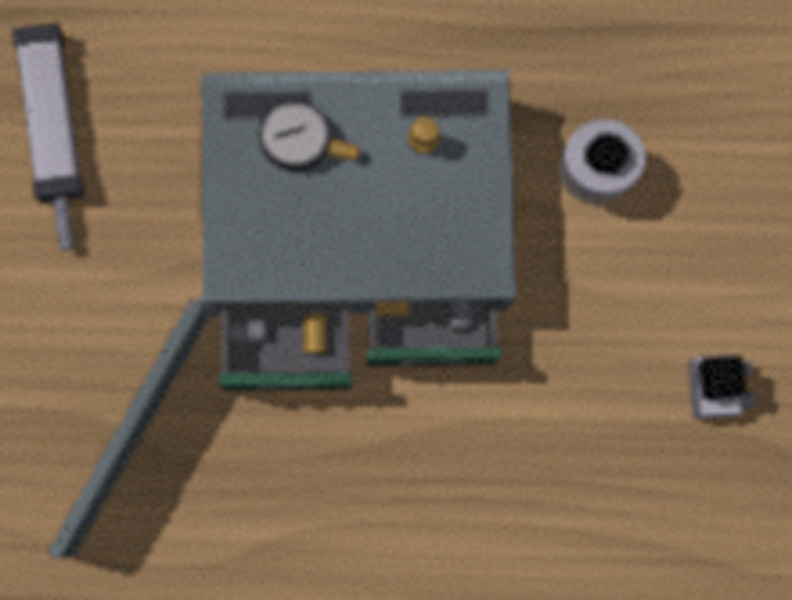

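View pics/sidec.png

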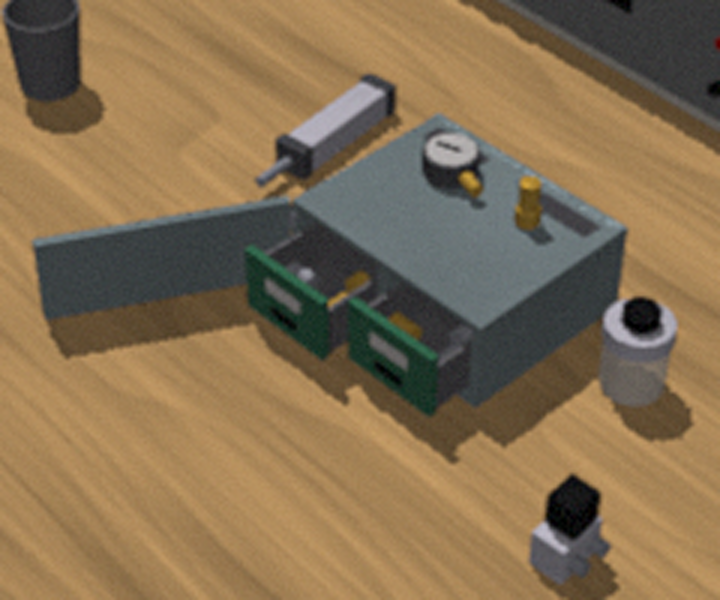

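```bash
python3 - <<'E'
from h import *
P={'BL':(204,73,.085),'BR':(508,73,.085),'FR':(513,299,.085),'FL':(203,299,.085),'doorhinge_out':(190,303,.083),'door_free_out':(51,549,.083),'door_free_in':(72,553,.083),
'dL_l':(221,384,.074),'dL_r':(350,382,.074),'dR_l':(368,359,.074),'dR_r':(498,357,.074),'valve':(722,378,.065),'bowl':(605,153,.08)}
R={}
for k,(u,v,z) in P.items():
    R[k]=onz('top',u/3.6+220,v/3.33333+150,z); print(k,np.round(R[k],4))
n=np.linalg.norm
print(n(R['BL']-R['BR']),n(R['FL']-R['FR']),n(R['BL']-R['FL']),n(R['doorhinge_out']-R['door_free_out']))
S={'FL':(293,201,.085),'BL':(437,114,.085),'BR':(625,232,.085),'FR':(478,328,.085),'dfree':(36,241,.083),'dL_l':(247,248,.074),'dL_r':(328,305,.074),'dR_l':(350,301,.074),'dR_r':(436,357,.074),'dR_r_bot':(434,413,.012),'dfbot':(47,317,.002)}
for k,(u,v,z) in S.items(): print('side',k,np.round(onz('side',u/3+215,v/3+150,z),4))
d=np.load('top0.npz')['d']
print('depth cab', dep('top',320,220,d[220,320]), dep('top',300,265,d[265,300]))
E
```

```text
BL [0.744  0.1224 0.085 ]
BR [ 0.7498 -0.0848  0.085 ]
FR [ 0.5819 -0.0906  0.085 ]
FL [0.5765 0.1171 0.085 ]
doorhinge_out [0.5736 0.1259 0.083 ]
door_free_out [0.3935 0.2127 0.083 ]
door_free_in [0.3911 0.1986 0.083 ]
dL_l [0.5161 0.1037 0.074 ]
dL_r [0.5198 0.0172 0.074 ]
dR_l [0.5369 0.0055 0.074 ]
dR_r [ 0.5406 -0.0821  0.074 ]
valve [ 0.5296 -0.2362  0.065 ]
bowl [ 0.6926 -0.1524  0.08  ]
0.2072955046481471 0.20785141036998758 0.16759363254200185 0.1999431635885576
side FL [0.5734 0.1136 0.085 ]
side BL [0.7411 0.1224 0.085 ]
side BR [ 0.746  -0.0883  0.085 ]
side FR [ 0.5814 -0.0906  0.085 ]
side dfree [0.3915 0.2102 0.083 ]
side dL_l [0.517  0.1031 0.074 ]
side dL_r [0.5218 0.0109 0.074 ]
side dR_l [0.5374 0.0032 0.074 ]
side dR_r [ 0.5448 -0.0845  0.074 ]
side dR_r_bot [ 0.5469 -0.0832  0.012 ]
side dfbot [0.391  0.2098 0.002 ]
depth cab [0.62684461 0.01322825 0.08809878] [0.51877623 0.05898115 0.0626059 ]
```

Both views agree to within about 5 mm, and the sizes match the given ones:
- **Cabinet:** front at x≈0.578, yaw about 1.7°.
- **Drawers:** the left is out about 60 mm, the right about 41 mm.
- **Door:** about 2.0 rad.

I'll move over with the gripper shut.

```bash
python3 -m inch '[0.0155,-0.038,0,2,1, 0.0155,-0.038,0,2,1, 0.0155,-0.038,0,2,1, 0.0155,-0.038,0,2,1, 0.0155,-0.038,0,2,1, 0.0155,-0.038,0,2,1, 0.0155,-0.038,0,2,1, 0.0155,-0.038,0,2,1, 0.0155,-0.038,0,2,1, 0.0155,-0.038,0,2,1, 0.0155,-0.038,0,2,1, 0.0155,-0.038,0,1,1]'
```

```text
time: 1.1
position: [0.4246, 0.1467, 0.2421]
tcp_rot: [0.0, -0.014, 1.0, 0.0]
wrist_force: [0.5, 0.3, -0.0]
width: 0.0
```

```bash
python3 -m inch '[0.018,-0.03,0,0,1, 0.018,-0.03,0,0,1, 0.017,-0.03,0,0,1, 0,0,-0.035,0,1, 0,0,-0.035,0,1, 0,0,-0.035,0,1, 0,0,-0.035,0,1, 0,0,-0.028,0,1, 0,0,-0.018,0,1, 0,0,0,0,1]'
python3 - <<'E'
from h import *
for n in ['top','side']:
    im,d=eyes.grab_frame(n)
    c=im[150:330,220:440] if n=='top' else im[150:350,215:455]
    c=cv2.resize(c,None,fx=3,fy=3,interpolation=cv2.INTER_CUBIC)
    cv2.imwrite(f'pics/{n}1.png',c[:,:,::-1])
E
```

```text
time: 1.93
position: [0.4736, 0.059, 0.0518]
tcp_rot: [-0.005, -0.013, 1.0, 0.001]
wrist_force: [0.2, -0.9, 0.3]
width: -0.0
```

View pics/side1.png

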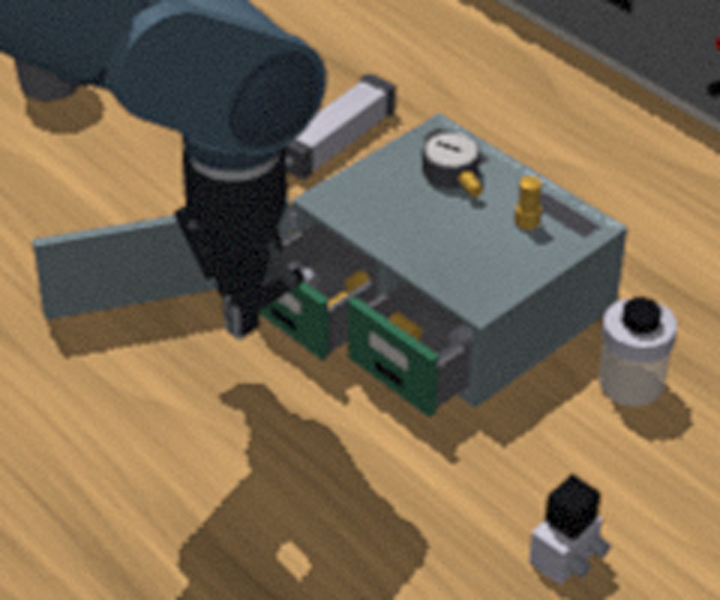

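The side view shows the fingertips at about (240,325), just in front of the left green front and not touching it. Pushing now.

```bash
python3 -m inch '[0.012,0,0,0,1, 0.012,0,0,0,1, 0.01,0.001,0,0,1, 0.01,0,0,0,1, 0.01,0,0,0,1, 0.01,0.001,0,0,1, 0.008,0,0,0,1, 0.006,0,0,0,1, 0.004,0,0,0,1, 0,0,0,0,1]'
```

```text
time: 2.87
position: [0.5609, 0.0605, 0.0573]
tcp_rot: [0.001, -0.013, 1.0, -0.0]
wrist_force: [-0.4, 0.7, 0.5]
width: 0.0001
```

```bash
python3 -m inch '[0.003,0,0,0,1, 0.003,0,0,0,1, 0,0,0,0,1]'
```

```text
time: 3.12
position: [0.566, 0.0606, 0.0564]
tcp_rot: [0.0, -0.013, 1.0, -0.0]
wrist_force: [-0.2, -0.3, 0.6]
width: 0.0002
```

```bash
python3 -m inch '[0.002,0,0,0,1, 0.002,0,0,0,1]'; python3 - <<'E'
from h import *
for n in ['top','side']:
    im,d=eyes.grab_frame(n)
    c=im[150:330,220:440] if n=='top' else im[150:350,215:455]
    c=cv2.resize(c,None,fx=3,fy=3,interpolation=cv2.INTER_CUBIC)
    cv2.imwrite(f'pics/{n}2.png',c[:,:,::-1])
E
```

```text
time: 3.28
position: [0.5663, 0.0608, 0.0552]
tcp_rot: [-0.005, -0.013, 1.0, 0.0]
wrist_force: [-16.4, -0.9, 7.0]
width: -0.0002
```

View pics/side2.png

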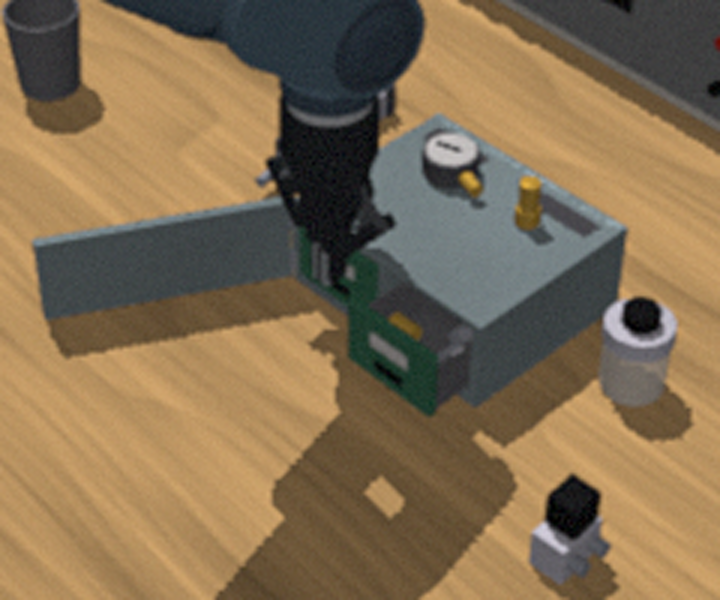

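The force jumped to −16 N with the finger face at x≈0.577, so the left drawer is on its stop. The side view shows it flush at about (340,275), with the right drawer still out. I'll back off and do the right one.

```bash
python3 -m inch '[-0.02,0,0,0,1, -0.025,0,0,0,1, -0.02,0,0,0,1, 0,-0.03,0,0,1, 0,-0.035,0,0,1, 0,-0.035,0,0,1, 0,0,0,0,1, 0,0,0,0,1]'
```

```text
time: 4.05
position: [0.5048, -0.0408, 0.0565]
tcp_rot: [0.0, -0.011, 1.0, -0.0]
wrist_force: [-0.4, 0.4, 0.5]
width: 0.0003
```

```bash
python3 -m inch '[0.012,0,0,0,1, 0.01,0,0,0,1, 0.01,0.001,0,0,1, 0.01,0,0,0,1, 0.01,0.001,0,0,1, 0.006,0,0,0,1, 0.004,0,0,0,1, 0,0,0,0,1]'
```

```text
time: 4.72
position: [0.567, -0.0367, 0.0562]
tcp_rot: [0.0, -0.013, 1.0, 0.0]
wrist_force: [-0.1, -1.0, 0.2]
width: -0.0003
```

```bash
python3 -m inch '[0.002,0,0,0,1, 0.002,0,0,0,1]'
```

```text
time: 4.88
position: [0.57, -0.037, 0.0561]
tcp_rot: [-0.001, -0.013, 1.0, 0.0]
wrist_force: [-0.7, 0.5, -1.2]
width: 0.0001
```

```bash
python3 -m inch '[0.001,0,0,0,1, 0.001,0,0,0,1]'
```

```text
time: 5.05
position: [0.5702, -0.0371, 0.0556]
tcp_rot: [-0.003, -0.013, 1.0, 0.0]
wrist_force: [-10.7, -0.0, 3.7]
width: -0.0002
```

Stop felt on the right drawer too (−11 N), consistent with the front line. I'll back off, lift and look.

```bash
python3 -m inch '[-0.02,0,0,0,1, -0.03,0,0,0,1, -0.03,0,0,0,1, 0,0,0.035,0,1, -0.02,0.02,0.035,0,1, -0.02,0.03,0.03,0,1, -0.02,0.035,0,0,1, 0,0.035,0,0,1, 0,0.035,0,0,1, 0,0.035,0,0,1, 0,0.035,0,0,1, 0,0,0,0,1]'; python3 - <<'E'
from h import *
for n in ['top','side']:
    im,d=eyes.grab_frame(n)
    c=im[150:330,220:440] if n=='top' else im[150:350,215:455]
    c=cv2.resize(c,None,fx=3,fy=3,interpolation=cv2.INTER_CUBIC)
    cv2.imwrite(f'pics/{n}3.png',c[:,:,::-1])
ps=0.03; X=np.array([np.cos(ps),np.sin(ps)]);Y=np.array([-X[1],X[0]])
# cabinet centre from corners (top+side)
C=np.mean([[.744,.1224],[.7498,-.0848],[.5819,-.0906],[.5765,.1171],[.7411,.1224],[.746,-.0883],[.5814,-.0906],[.5734,.1136]],0)
H=C-.086*X+.104*Y; print('C',C,'H',H)
e=lambda t:-np.sin(t)*X-np.cos(t)*Y
nn=lambda t:-np.cos(t)*X+np.sin(t)*Y
from scipy.optimize import minimize_scalar
f=np.array([.3925,.2115])
t=minimize_scalar(lambda t:np.sum((H+.208*e(t)+.01*nn(t)-f)**2),bounds=(1.2,2.8),method='bounded'); print(t.x,t.fun**.5)
print('pre',H+.15*e(t.x)+.045*nn(t.x))
for th in [2,1.8,1.6,1.4,1.2,1,.8,.6,.4,.2,0]:
    r=.15+.02*(2-th)/2
    print(th,np.round(H+r*e(th)+(.01+.014)*nn(th),3))
E
```

```text
time: 6.05
position: [0.4359, 0.1872, 0.1509]
tcp_rot: [0.001, -0.016, 1.0, 0.001]
wrist_force: [-0.3, 0.3, -0.7]
width: -0.0001
C [0.6617625 0.01515  ] H [0.57268167 0.11652359]
2.037859598351099 0.004559243337499884
pre [0.4558295  0.22078562]
2 [0.444 0.197]
1.8 [0.428 0.17 ]
1.6 [0.419 0.14 ]
1.4 [0.415 0.109]
1.2 [0.418 0.077]
1 [0.427 0.046]
0.8 [0.443 0.017]
0.6 [ 0.464 -0.009]
0.4 [ 0.49 -0.03]
0.2 [ 0.521 -0.045]
0 [ 0.554 -0.054]
```

View pics/side3.png

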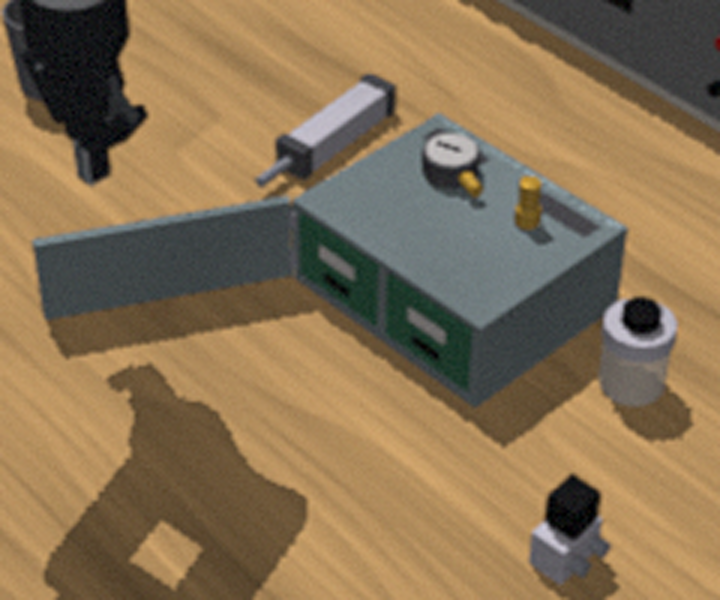

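View pics/top3.png

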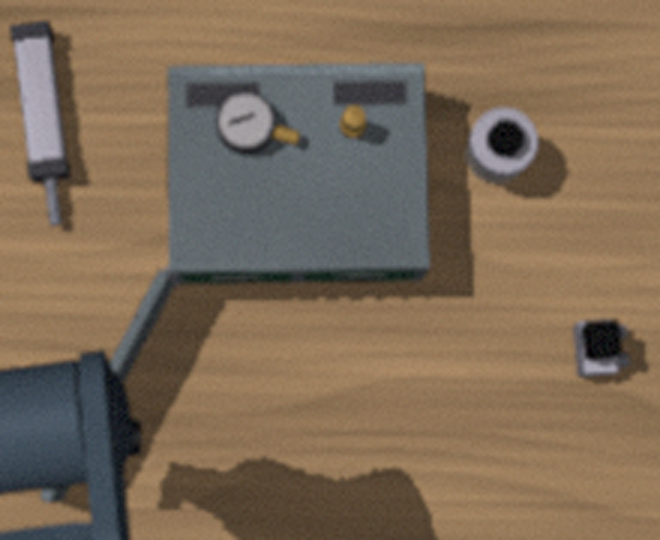

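Both views show the two green fronts flush at (340,270) and (430,340), with the bystanders and door unmoved. Next I'll go down on the door's outer side.

```bash
python3 -m inch '[0.014,0.025,0,0,1, 0.014,0.025,0,0,1, 0,0,0,0,1, 0,0,-0.03,0,1, 0,0,-0.03,0,1, 0,0,-0.025,0,1, 0,0,-0.01,0,1, 0,0,0,0,1]'
```

```text
time: 6.82
position: [0.4623, 0.231, 0.0528]
tcp_rot: [-0.003, -0.012, 1.0, -0.001]
wrist_force: [0.4, -0.3, 0.6]
width: -0.0
```

```bash
python3 - <<'E'
from h import *
im,d=eyes.grab_frame('side')
c=cv2.resize(im[150:350,215:455],None,fx=3,fy=3,interpolation=cv2.INTER_CUBIC)
cv2.imwrite('pics/side4.png',c[:,:,::-1])
E
```

```text
(no output)
```

View pics/side4.png

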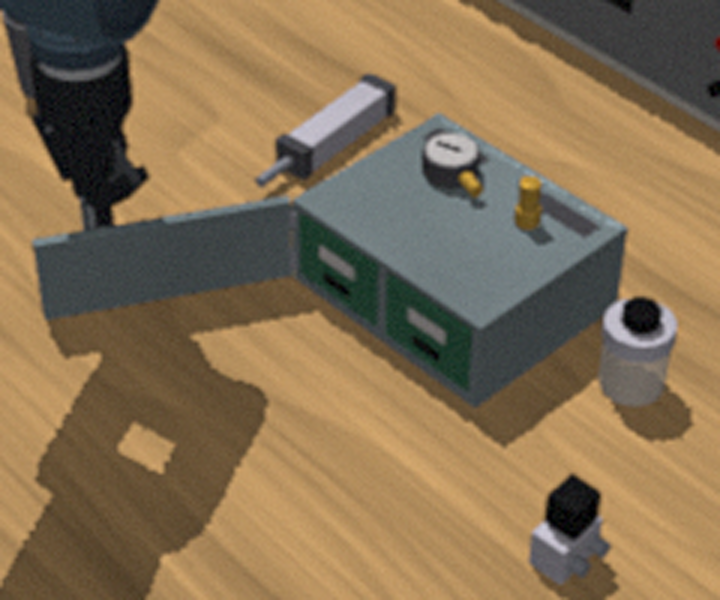

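The tool is behind the door with its tip hidden at about (95,225). Now I'll sweep the door along its arc.

```bash
python3 -m inch '[-0.009,-0.017,0,0,1, -0.009,-0.017,0,0,1, -0.008,-0.014,0,0,1, -0.008,-0.013,0,0,1, -0.005,-0.015,0,0,1, -0.004,-0.015,0,0,1, -0.002,-0.015,0,0,1, -0.002,-0.016,0,0,1, 0.001,-0.016,0,0,1, 0.002,-0.016,0,0,1, 0.004,-0.015,0,0,1, 0.005,-0.015,0,0,1]'
```

```text
time: 7.87
position: [0.431, 0.0475, 0.0577]
tcp_rot: [0.002, -0.012, 1.0, -0.0]
wrist_force: [-0.3, 0.8, 0.2]
width: -0.0003
```

```bash
python3 -m inch '[0.008,-0.014,0,0,1, 0.008,-0.014,0,0,1, 0.01,-0.013,0,0,1, 0.011,-0.013,0,0,1, 0.013,-0.011,0,0,1, 0.013,-0.01,0,0,1, 0.014,-0.008,0,0,1, 0.014,-0.007,0,0,1, 0.01,-0.003,0,0,1, 0,0,0,0,1]'
python3 - <<'E'
from h import *
im,d=eyes.grab_frame('side')
c=cv2.resize(im[150:350,215:455],None,fx=3,fy=3,interpolation=cv2.INTER_CUBIC)
cv2.imwrite('pics/side5.png',c[:,:,::-1])
E
```

```text
time: 8.7
position: [0.5335, -0.046, 0.0575]
tcp_rot: [0.002, -0.012, 1.0, -0.001]
wrist_force: [-0.0, 1.2, 0.6]
width: 0.0002
```

View pics/side5.png

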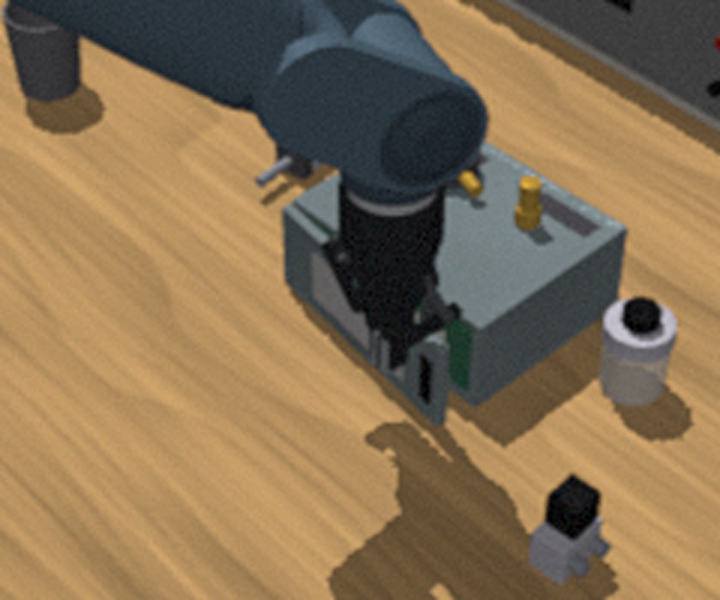

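The door is nearly shut, with its free edge at (440,410) and the tips on it. I'll push the rest slowly until it stops; the TCP should end at x≈0.560.

```bash
python3 -m inch '[0.008,-0.001,0,0,1, 0.006,-0.001,0,0,1, 0.005,0,0,0,1, 0.004,0,0,0,1, 0.002,0,0,0,1, 0,0,0,0,1]'
```

```text
time: 9.25
position: [0.5557, -0.0461, 0.0554]
tcp_rot: [0.0, -0.013, 1.0, -0.0]
wrist_force: [-0.2, -0.1, 0.1]
width: -0.0001
```

```bash
python3 -m inch '[0.002,0,0,0,1, 0.001,0,0,0,1, 0,0,0,0,1]'
```

```text
time: 9.5
position: [0.5583, -0.0461, 0.0553]
tcp_rot: [-0.0, -0.013, 1.0, 0.0]
wrist_force: [-0.0, -0.7, -0.5]
width: 0.0003
```

```bash
python3 -m inch '[0.002,0,0,0,1, 0,0,0,0,1]'
```

```text
time: 9.67
position: [0.5605, -0.0462, 0.0554]
tcp_rot: [0.0, -0.013, 1.0, -0.0]
wrist_force: [0.2, 0.3, -0.1]
width: 0.0001
```

```bash
python3 -m inch '[0.001,0,0,0,1, 0.001,0,0,0,1]'
```

```text
time: 9.83
position: [0.5607, -0.0461, 0.0553]
tcp_rot: [-0.003, -0.013, 1.0, 0.0]
wrist_force: [-11.6, -1.3, 10.1]
width: 0.0005
```

There is firm contact (−12 N) exactly at the expected x. I'll retreat and check.

```bash
python3 -m inch '[0,0,0,0,1, 0,0,0,0,1, 0,0,0,0,1, -0.005,0,0,0,1, -0.015,0,0,0,1, -0.03,0,0,0,1, -0.03,0,0,0,1, -0.03,0,0,0,1, 0,0.03,0.03,0,1, 0,0.04,0,0,1, 0,0.04,0,0,1, 0,0,0,0,1]'; python3 - <<'E'
from h import *
for n in ['top','side']:
    im,d=eyes.grab_frame(n)
    c=im[150:330,220:440] if n=='top' else im[150:350,215:455]
    c=cv2.resize(c,None,fx=3,fy=3,interpolation=cv2.INTER_CUBIC)
    cv2.imwrite(f'pics/{n}6.png',c[:,:,::-1])
E
```

```text
time: 10.83
position: [0.4517, 0.0681, 0.0853]
tcp_rot: [0.001, -0.016, 1.0, 0.001]
wrist_force: [-0.9, -1.0, -0.2]
width: -0.0002
```

View pics/side6.png

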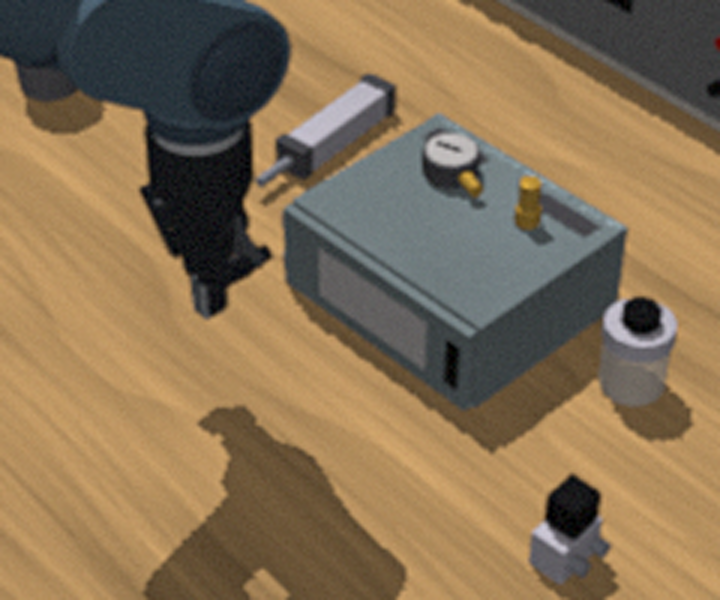

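View pics/top6.png

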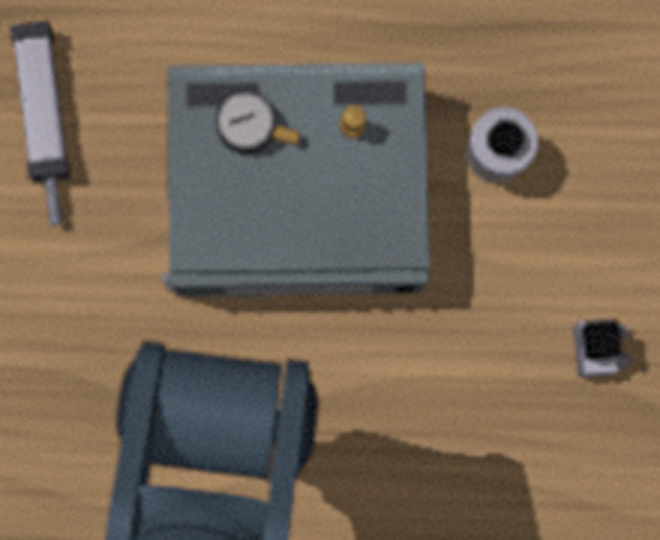

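The door lies flat and parallel to the cabinet front, from (170,280) to (427,280) in the top view. The bystanders are where they were, and the robot is clear. Handing in.

```bash
python3 -c "
from rig import bot,status
print(bot.finish_job()); print(status.read_state()['time'])"
```

```text
the job is handed in; nothing more can be done
None
the job is handed in; nothing more can be done
```

I pushed both drawers home with the closed fingertips, left first and then right. Only then did I swing the door from about 2.0 rad along its arc until it was shut, and I handed the job in after about 11 s on the robot's clock.

- **Stops:** each push ended in a clear force rise of 11–16 N. The drawers stopped with the finger face at the measured cabinet front. The door stopped one panel thickness (10 mm) ahead of it, as it should.
- **Final pictures:** the drawer fronts were flush before the door moved. The door now lies flat along the cabinet front, and the gripper is about 10 cm clear of it.
- **Bystanders:** the gauge, silencer, valve, bowl and actuator show no visible shift. The cup and screwdriver were cut off or outside the final crops, but the arm was never near them at their height.

No check failed or disagreed, apart from view-to-view differences in the measured points of up to about 6 mm. The system gave no verdict.

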